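# Find the socket that fits the mould clamp's nut

### The arm

A 6-joint arm with a two-finger parallel gripper is mounted at the origin on the work surface; the furniture and walls round the work are solid. World frame = base frame: x ahead of the robot, y to its left, z up, the work surface at z = 0. Lengths are in mm, angles in degrees, forces in N, time in s.
With the tool pointing down it reaches from about 350 to 925 mm from the base axis. Payload 6.4 kg.
Tool frame: the origin (TCP) lies on the front face of the gripper's body, between the roots of the fingers; the fingertips stand 97 mm ahead of it and the grasp point (between the pads) lies 78 mm ahead of it; y points along the fingers, z is the direction in which the jaws open and shut, and the axes are right-handed (so a half turn about y gives the same grasp; the last joint's range is limited). The gripper opens to 94 mm and grips with 3 to 60 N. Pads are 16 mm wide; open, the fingers measure 119 mm over their backs; the gripper's body (75 mm by 177 mm) begins 78 mm behind the grasp point.
Start: joints at [58.264, 14.043, 89.255, -0, 76.702, -9.975], TCP at [240.976, 603.693, 302.655] pointing down, gripper open.
Joint ranges: [-179.41, 179.41], [-58.25, 129.5], [7.25, 145.43], [-54.29, 234.29], [11.92, 165.04], [-157.13, 157.13]. Speed limits (degrees/s): [147.25, 147.25, 180, 180, 180, 180].

### API

Orientations are given as a 3x3 rotation matrix whose columns are the frame's x, y, z axes.
In Python, from station import r gives the robot as it stands.
- The arm moves only by the tool move_arm, never from a script. Its argument "rows" is one flat list of numbers, 5 for each row, row after row: the shift along the tool's x, y, z in units of 30 mm (1.0 is 30 mm), then the turn about the tool's y in units of 6 degrees (1.0 is 6 degrees), then the finger opening in mm, from 0 to 94. In form: [tx, ty, tz, yaw, jaw, tx, ty, tz, yaw, jaw, ...]. A call has exactly 10 rows; each row shifts and turns the commanded pose from where the row before left it, along the tool's axes as they then stand; what a row does not reach is not made up. A row lasts 1/12 s, in which the tool goes at most 41.7 mm and 7.16 degrees, less where a joint would pass 70% of its speed; a pose out of reach is approached as far as the arm can. A call is refused whole if a number of a shift passes 1 or a number of a turn 1, either way. A call with a gripper value outside its range is refused whole. The fingers move at their own pace and stop on an object; the grip force is fixed at half the most. Time passes only in rows, so rows that do not move let the fingers close, or fill a call up. It gives the time, the measured TCP pose, the force and the opening at its end, in the units of the state.
- r.get_obs(): the state, without advancing time (a new reading comes with each control period).
- r.read_camera(name): name is "side" or "top"; returns the picture (400x640x3 uint8, red, green, blue); there is no depth.
- r.calibration(name): a dict with "mtx" (3x3 intrinsics, pixels), "xyz" and "orientation" of the camera in the world. Camera axes: x right, y down, z forward; pixel columns grow to the right and rows downward; lengths in mm; the calibration is good to about 2 mm. A picture is of the moment at which its call begins. calibration takes no time and is no camera call.
- r.sign_off(): hands the job in, once; it reports no verdict.
The state is a dict: "t": time; "qpos": joint angles; "joint_velocities": joint speeds; "tau": joint torques, N m; "ee_pos": TCP position; "eef_rot": TCP orientation; "wrist_force": force on the tool from outside, world axes, zero at the start; "ft_torque": the same for the moment, N m; "finger_gap": finger opening in mm.
Only numpy, scipy, OpenCV 4.12 (cv2) and the standard library are available. Lean on these libraries where they do the work, as an engineer would, in place of code of your own. Each camera call takes 0.05 s, during which the arm holds its last target. There are 200 camera calls.

### The job

The nut on the red washer of the mould clamp has to be tightened next, and only one of the three look-alike sockets fits it. Try the sockets on that nut until one goes all the way down over it to the washer, standing any socket that does not fit back upright on the table, clear of the clamp. Finish while still holding the fitting socket, upright and fully seated on the nut: do not let go, and leave the cup, the tape roll and the wooden rib where they are.

Things in the scene. Friction and masses are not known exactly. Their poses are not given: they have to be found in the camera images.
- socket_1: socket driver, 0.16 kg, standing opening down: steel barrel 41 mm wide, 0-54 mm high; neck 22 mm wide to 60 mm; square wooden handle 26 x 26 mm from 60 to 108 mm, to be gripped on two opposite sides. Origin: centre of its underside (mouth of the six-sided opening), z up, x and y square to the handle's sides, two flats of the opening square to x. Only the opening differs between the three sockets
- socket_2: socket driver, outside exactly like socket_1, same origin and axes, another opening. A socket goes on with its x axis along the nut's x axis or any multiple of 60 degrees from it, a few degrees off allowed. The right one has 1.2 mm play per side and goes down to the washer; wrong ones stop about 8 mm or more above the washer, on the nut's top or the stud's end
- socket_3: socket driver, outside exactly like socket_1, same origin and axes, another opening. The three openings are a wide shallow, a medium and a narrow deep one; which socket has which is not told, trying shows it
- nut_a: one of three fixed hex nuts on the clamp, 17 to 27 mm across flats, 13 mm high, bevelled on top; a 10 mm threaded stud through it ends 16 to 40 mm above the washer (smaller nut, longer stud). They change places between runs; the job is on whichever is on the red washer. Origin: centre of its underside, on the washer's top face; z up, two flats square to x
- nut_b: another of the three hex nuts, described under nut_a; same origin and axes
- nut_c: another of the three hex nuts, described under nut_a; same origin and axes
- red_washer (a point): centre of the top face of the red washer (44 mm in diameter), 62 mm above the table, near one end of the clamp; the axes are the clamp's
- mould_clamp: fixed: a white two-part plaster mould on a plywood board 130 x 250 mm, under a dark steel strap (50 x 235 mm, its top 59 mm above the table) with three washers 75 mm apart in a row along y: the red one at y = -75 mm, plain ones at 0 and +75 mm. Origin: centre of the board's underside, on the table; y along the strap, z up. Nearby furniture to keep clear of: a banding wheel, head 229 mm wide, 138 mm high, 0.31 m straight ahead of the robot
- bisque_cup: bystander: pinkish unglazed cup, 68 mm in diameter, 62 mm high; origin at the centre of its underside; leave it alone
- tape_roll: bystander: roll of masking tape lying flat, 96 mm in diameter, 25 mm high; origin at the centre of its underside; leave it alone
- wood_rib: bystander: flat wooden shaping rib 45 x 104 x 9 mm lying on the table; origin at the centre of its underside; leave it alone

How it is judged (in metres and radians):
At the end, for the whole second after the job is handed in: The fitting socket sits on the nut on the red washer: underside within 3 mm of the washer, centred within 4 mm, tilt under 0.08 rad, at rest, gripped with over 2 N. The other two stand upright (within 0.1 rad) on the table top, at rest, untouched by the fingers (((horizontal distance between socket_1 and red_washer below 0.004 m and z of socket_1 in the frame of red_washer between -0.003 and 0.003 m and angle between socket_1's own z axis and vertical below 0.08 rad and linear speed of socket_1 below 0.02 m/s and contact force between the fingers and socket_1 above 2 N and (angle between socket_2's own z axis and vertical below 0.1 rad and height (world z) of socket_2 between -0.005 and 0.005 m and linear speed of socket_2 below 0.02 m/s and contact force between the fingers and socket_2 below 0.1 N) and (angle between socket_3's own z axis and vertical below 0.1 rad and height (world z) of socket_3 between -0.005 and 0.005 m and linear speed of socket_3 below 0.02 m/s and contact force between the fingers and socket_3 below 0.1 N)) or (horizontal distance between socket_2 and red_washer below 0.004 m and z of socket_2 in the frame of red_washer between -0.003 and 0.003 m and angle between socket_2's own z axis and vertical below 0.08 rad and linear speed of socket_2 below 0.02 m/s and contact force between the fingers and socket_2 above 2 N and (angle between socket_1's own z axis and vertical below 0.1 rad and height (world z) of socket_1 between -0.005 and 0.005 m and linear speed of socket_1 below 0.02 m/s and contact force between the fingers and socket_1 below 0.1 N) and (angle between socket_3's own z axis and vertical below 0.1 rad and height (world z) of socket_3 between -0.005 and 0.005 m and linear speed of socket_3 below 0.02 m/s and contact force between the fingers and socket_3 below 0.1 N)) or (horizontal distance between socket_3 and red_washer below 0.004 m and z of socket_3 in the frame of red_washer between -0.003 and 0.003 m and angle between socket_3's own z axis and vertical below 0.08 rad and linear speed of socket_3 below 0.02 m/s and contact force between the fingers and socket_3 above 2 N and (angle between socket_1's own z axis and vertical below 0.1 rad and height (world z) of socket_1 between -0.005 and 0.005 m and linear speed of socket_1 below 0.02 m/s and contact force between the fingers and socket_1 below 0.1 N) and (angle between socket_2's own z axis and vertical below 0.1 rad and height (world z) of socket_2 between -0.005 and 0.005 m and linear speed of socket_2 below 0.02 m/s and contact force between the fingers and socket_2 below 0.1 N)))); the arm keeps its last pose, push and grip.
It fails at once if the cup, the tape roll or the wooden rib is moved more than 25 mm (distance of any of bisque_cup, tape_roll, wood_rib from where it was at the start of the episode above 0.025 m).
It also fails if it takes over 72 s, if anything falls off the work surface, if the arm or the gripper's body presses on something with over 40 N, if the wrist force passes 120 N, or if a joint passes its speed limit or range.

## Working session

There is one attempt and no reset: what is moved stays moved. The work goes in short steps, Python scripts to look and compute and a tool call to move; the robot and the scene stay as the last step left them, time stands still between calls to the robot, and variables do not carry over. Pictures are saved under pics/ and viewed, about 8 in all and at most 12, crops included, and the job is handed in when it is done.

Besides the shell and the picture viewer there is one more tool, called by a JSON object that holds its "method" and its "body", one argument or row to a line. move_arm: Moves the arm, as the interface text tells. Its arguments: {"type":"object","properties":{"rows":{"type":"array","items":{"type":"number"}}},"required":["rows"]}

```bash
mkdir -p pics; ls; python3 - <<'E'
from station import r
import cv2,numpy as np
np.set_printoptions(precision=3,suppress=True)
o=r.get_obs();print({k:np.round(v,3).tolist() for k,v in o.items()})
for n in("side","top"):
    im=r.read_camera(n);cv2.imwrite(f"pics/{n}0.png",im[:,:,::-1]);c=r.calibration(n);print(n,c)
E
```

```text
pics
{'t': 0.0, 'qpos': [58.263, 14.083, 89.324, -0.0, 76.701, -9.976], 'joint_velocities': [0.002, -0.034, -0.116, 0.043, -0.088, 0.079], 'tau': [-0.001, -41.582, -31.461, 0.068, 0.033, -0.0], 'ee_pos': [240.766, 603.325, 301.567], 'eef_rot': [[0.929, -0.001, 0.371], [-0.371, -0.002, 0.929], [-0.0, -1.0, -0.002]], 'wrist_force': [-0.063, 0.113, 0.559], 'ft_torque': [0.014, -0.028, -0.065], 'finger_gap': 94.113}
side {'mtx': array([[381.112,   0.   , 317.905],
       [  0.   , 381.112, 202.223],
       [  0.   ,   0.   ,   1.   ]]), 'xyz': array([603.078, 707.345, 550.052]), 'orientation': array([[-0.999,  0.011, -0.047],
       [ 0.045,  0.552, -0.832],
       [ 0.017, -0.834, -0.552]])}
top {'mtx': array([[495.614,   0.   , 314.793],
       [  0.   , 495.614, 206.406],
       [  0.   ,   0.   ,   1.   ]]), 'xyz': array([ 368.684,  -52.99 , 1512.39 ]), 'orientation': array([[-0.015, -0.994,  0.112],
       [-1.   ,  0.017,  0.022],
       [-0.024, -0.111, -0.994]])}
```

View pics/top0.png

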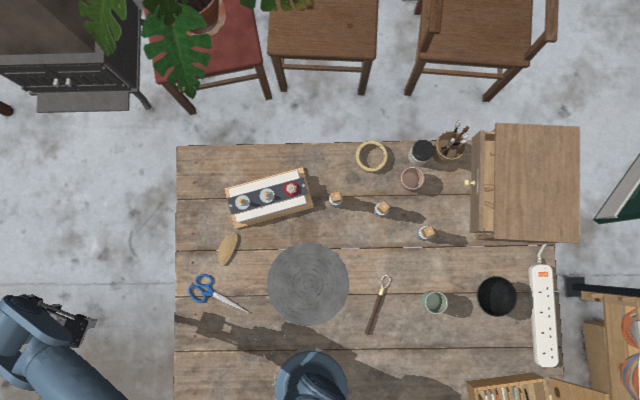

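View pics/side0.png

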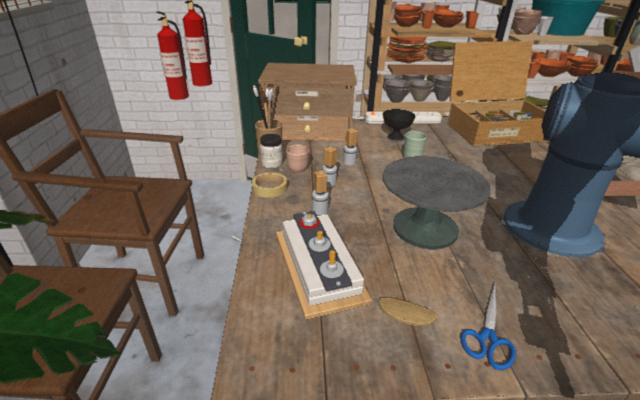

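The top view shows the clamp at (268,196) with the red washer at (291,188), sockets at (335,199), (381,208) and (427,232), the cup at (412,178), the tape at (371,156) and the rib at (228,248). The side view shows the red washer at (310,218) and the sockets standing behind it at (320,190), (330,165) and (350,147).

```bash
cat > h.py <<'E'
import cv2,numpy as np
from station import r
np.set_printoptions(precision=2,suppress=True)
def ray(n,uv):
    c=r.calibration(n);k=c["mtx"];d=np.linalg.inv(k)@np.array([uv[0],uv[1],1.]);return c["xyz"],c["orientation"]@d
def onz(n,uv,z):
    p,d=ray(n,uv);return p+d*(z-p[2])/d[2]
def two(a,b):  # midpoint of closest points of side pixel a, top pixel b
    p,d=ray("side",a);q,e=ray("top",b)
    s=np.linalg.lstsq(np.c_[d,-e],q-p,rcond=None)[0];A=p+s[0]*d;B=q+s[1]*e
    return (A+B)/2,np.linalg.norm(A-B)
def proj(n,X):
    c=r.calibration(n);x=c["mtx"]@(c["orientation"].T@(np.asarray(X,float)-c["xyz"]));return x[:2]/x[2]
def shot(n,name=None):
    im=r.read_camera(n)
    if name: cv2.imwrite(f"pics/{name}.png",im[:,:,::-1])
    return im
def crop(im,x,y,w,h,s,name):
    cv2.imwrite(f"pics/{name}.png",cv2.resize(im[y:y+h,x:x+w,::-1],None,fx=s,fy=s,interpolation=cv2.INTER_CUBIC))
E
python3 - <<'E'
from h import *
s=cv2.imread("pics/side0.png")[:,:,::-1];t=cv2.imread("pics/top0.png")[:,:,::-1]
a=cv2.resize(s[120:320,260:380],None,fx=3,fy=3,interpolation=2)
b=cv2.resize(t[130:250,215:445],None,fx=3,fy=3,interpolation=2)
cv2.imwrite("pics/cs.png",a[:,:,::-1]);cv2.imwrite("pics/ct.png",b[:,:,::-1])
# red mask, handle mask
for n,im in(("side",s),("top",t)):
    hsv=cv2.cvtColor(np.ascontiguousarray(im),cv2.COLOR_RGB2HSV)
    roi=np.zeros(im.shape[:2],np.uint8)
    if n=="side": roi[120:320,285:380]=1
    else: roi[160:250,215:445]=1
    for nm,lo,hi in(("red",(0,130,90),(6,255,255)),("red2",(172,130,90),(180,255,255)),("wood",(10,110,120),(20,255,255))):
        m=cv2.inRange(hsv,lo,hi)*roi
        k,l,st,c=cv2.connectedComponentsWithStats(m)
        for i in range(1,k):
            if st[i,4]>12: print(n,nm,st[i],c[i])
E
```

```text
side red [299 219  21  10  80] [308.6  224.69]
side wood [285 120  73  26 753] [328.66 132.4 ]
side wood [299 126   5   5  13] [300.92 127.62]
side wood [324 146  13  21 217] [329.64 156.  ]
side wood [314 171  13  22 225] [320.65 181.59]
side wood [317 231   6   9  41] [319.37 234.44]
side wood [ 285  244   87   75 1238] [323.11 296.43]
side wood [329 250   7  15  81] [331.67 256.83]
top red [284 182  14  14  62] [290.92 189.02]
top wood [332 192   9   9  34] [335.82 196.47]
top wood [378 202  12  10  33] [382.76 206.76]
top wood [422 227  12   9  48] [427.52 231.23]
```

View pics/cs.png

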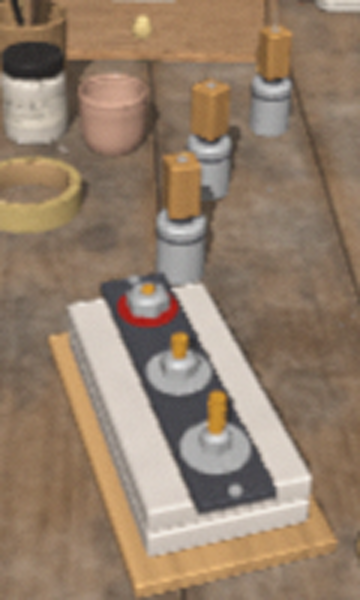

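View pics/ct.png

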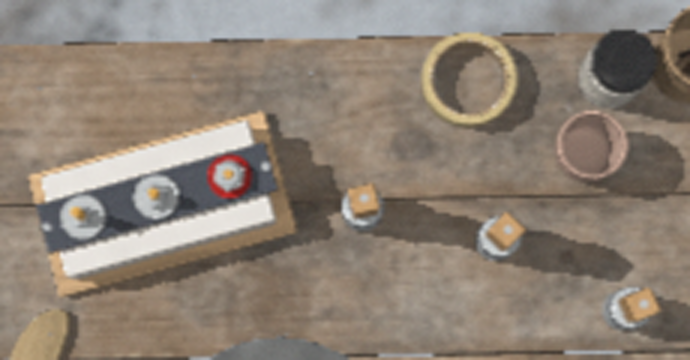

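The close-ups show the red-washer nut is the big one, with a short stud, so the wide shallow socket should fit. The handle-top pips are at about side (321,173), (330,149), (352,131) and top (336,196), (384,207), (429,232).

```bash
python3 - <<'E'
from h import *
s=cv2.imread("pics/side0.png")[:,:,::-1];t=cv2.imread("pics/top0.png")[:,:,::-1]
S=[(320.4,172.4),(329.7,148.4),(351.4,130.7)];T=[(336,195.7),(384,206.4),(429,231.4)]
for a,b in zip(S,T): print("sock",two(a,b),onz("side",a,108)[:2],onz("top",b,108)[:2])
# washers: ellipse centres in crop px
W=[(148,307),(178,371),(215,447)];V=[(230,177),(156,196),(82,217)]
P=[];Q=[]
for a,b in zip(W,V):
    p=onz("side",(260+a[0]/3,120+a[1]/3),62);q=onz("top",(215+b[0]/3,130+b[1]/3),62);P.append(p);Q.append(q);print("washer",p[:2],q[:2])
for L in(P,Q):
    d=L[2]-L[0];print("yaw of clamp y - 90:",np.degrees(np.arctan2(d[1],d[0]))-90,np.linalg.norm(d))
# fitted ellipse of red region hull
for n,im in(("side",s),("top",t)):
    hsv=cv2.cvtColor(np.ascontiguousarray(im),cv2.COLOR_RGB2HSV)
    m=cv2.inRange(hsv,(0,120,60),(7,255,255))|cv2.inRange(hsv,(170,120,60),(180,255,255))
    x,y=np.round(proj(n,P[0])).astype(int);mm=np.zeros_like(m);mm[y-14:y+14,x-14:x+14]=m[y-14:y+14,x-14:x+14]
    h=cv2.convexHull(cv2.findNonZero(mm));e=cv2.fitEllipse(h);print(n,"red ellipse",e,onz(n,e[0],62)[:2],cv2.boundingRect(h))
for n,u,lst in(("top",t,T),):
    for i,p in enumerate(lst):
        hsv=cv2.cvtColor(np.ascontiguousarray(u),cv2.COLOR_RGB2HSV);x,y=map(int,p)
        m=np.zeros(hsv.shape[:2],np.uint8);m[y-9:y+9,x-9:x+9]=cv2.inRange(hsv,(8,90,90),(24,255,255))[y-9:y+9,x-9:x+9]
        k,l,st,c=cv2.connectedComponentsWithStats(m);j=1+np.argmax(st[1:,4]);print(i,st[j],c[j],cv2.minAreaRect(cv2.findNonZero((l==j).astype(np.uint8))))
a=[cv2.resize(t[int(p[1])-11:int(p[1])+12,int(p[0])-11:int(p[0])+12],(260,260),interpolation=2) for p in T]
b=[cv2.resize(s[int(p[1])-10:int(p[1])+33,int(p[0])-21:int(p[0])+22],(260,260),interpolation=2) for p in S]
c=cv2.resize(s[207:233,296:322],(260,260),interpolation=2);d=cv2.resize(t[176:202,278:304],(260,260),interpolation=2)
cv2.imwrite("pics/z.png",np.vstack([np.hstack(a),np.hstack([c,d,b[0]])])[:,:,::-1])
E
```

```text
sock (array([554.9 , -83.18, 110.6 ]), np.float64(1.5435999145898076)) [553.86 -87.56] [556.02 -83.34]
sock (array([ 522.61, -219.03,  107.95]), np.float64(0.5628755193417481)) [ 522.35 -218.8 ] [ 522.88 -219.07]
sock (array([ 449.45, -343.86,  105.57]), np.float64(0.8548563280372238)) [ 449.89 -337.93] [ 449.73 -343.45]
washer [583.61  49.28] [584.52  46.4 ]
washer [565.56 120.97] [566.93 119.68]
washer [546.39 193.78] [547.36 192.92]
yaw of clamp y - 90: 14.443464539602672 149.22103087508484
yaw of clamp y - 90: 14.23318077950033 151.15653587613863
side red ellipse ((308.64617919921875, 222.3822784423828), (12.446576118469238, 20.443347930908203), 91.00519561767578) [585.08  49.42] (299, 219, 21, 10)
top red ellipse ((291.05328369140625, 188.28355407714844), (14.318700790405273, 14.676799774169922), 37.56058883666992) [586.7  48.2] (284, 182, 15, 14)
0 [331 191  10  11  71] [335.79 196.34] ((335.8235778808594, 196.29415893554688), (9.701424598693848, 8.246211051940918), 75.96376037597656)
1 [378 201  12  12  73] [383.23 206.63] ((383.2500305175781, 206.75003051757812), (8.485280990600586, 9.192387580871582), 45.0)
2 [422 226  13  11  85] [428.04 231.2 ] ((428.2000732421875, 231.4000244140625), (8.9442720413208, 10.733125686645508), 63.43495178222656)
```

View pics/z.png

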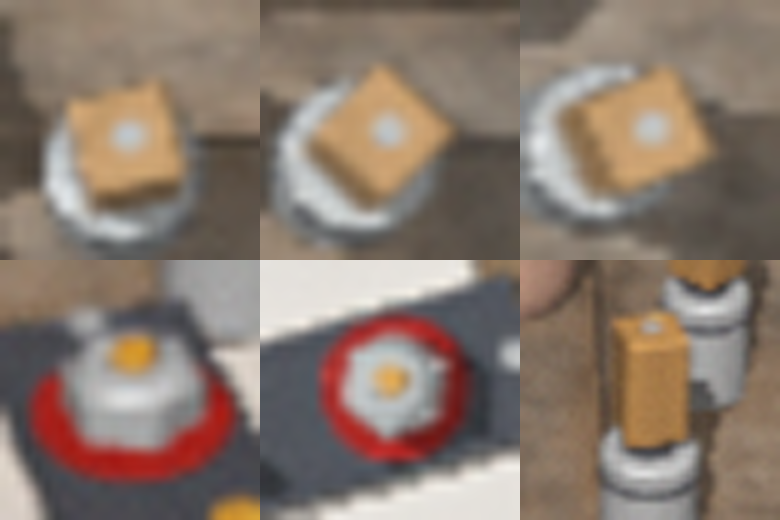

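The zoom shows socket handle yaws of about 14°, 45° and 25°, left to right in the top row. The nut has a flat nearly facing the side camera, so its x yaw is about 30° mod 60.

```bash
cat >> h.py <<'E'
def state():
    o=r.get_obs();R=np.array(o["eef_rot"]);yaw=np.degrees(np.arctan2(R[1,2],R[0,2]))
    print("t %.2f"%o["t"],"tcp",np.round(o["ee_pos"],1),"jawyaw %.1f"%yaw,"F",np.round(o["wrist_force"],1),"gap %.1f"%o["finger_gap"],"tilt %.2f"%np.degrees(np.arccos(-R[2,1])),"q",np.round(o["qpos"],0));return np.array(o["ee_pos"]),yaw
def plan(target,yaw_t,jaw,n,prof=None):
    p,y=state();d=np.asarray(target)-p;dy=(yaw_t-y);w=np.ones(n)/n
    rows=[]
    for i in range(n):
        a=np.radians(y+dy*i/n);z=np.array([np.cos(a),np.sin(a)]);x=np.array([np.sin(a),-np.cos(a)])
        s=d*w[i]/30;rows.append([s[:2]@x,-s[2],s[:2]@z,-dy*w[i]/6,jaw])
    print("step mm %.1f"%np.linalg.norm(d/n))
    for q in rows: print(*[f"{v:.2f}," for v in q[:4]],jaw,end=",  ")
    print()
E
python3 -c "
from h import *
plan((556,-84,250),14,80,20)"
```

```text
t 0.10 tcp [240.8 603.4 301.7] jawyaw 68.2 F [-0.3  0.1 -0. ] gap 93.8 tilt 0.10 q [ 58.  14.  89.   0.  77. -10.]
step mm 37.9
0.91, 0.09, -0.87, 0.45, 80,  0.95, 0.09, -0.83, 0.45, 80,  0.99, 0.09, -0.78, 0.45, 80,  1.03, 0.09, -0.73, 0.45, 80,  1.06, 0.09, -0.68, 0.45, 80,  1.09, 0.09, -0.63, 0.45, 80,  1.12, 0.09, -0.58, 0.45, 80,  1.15, 0.09, -0.53, 0.45, 80,  1.17, 0.09, -0.47, 0.45, 80,  1.19, 0.09, -0.41, 0.45, 80,  1.21, 0.09, -0.36, 0.45, 80,  1.22, 0.09, -0.30, 0.45, 80,  1.24, 0.09, -0.24, 0.45, 80,  1.25, 0.09, -0.18, 0.45, 80,  1.25, 0.09, -0.12, 0.45, 80,  1.26, 0.09, -0.06, 0.45, 80,  1.26, 0.09, -0.00, 0.45, 80,  1.26, 0.09, 0.05, 0.45, 80,  1.26, 0.09, 0.11, 0.45, 80,  1.25, 0.09, 0.17, 0.45, 80,
```

{"method": "move_arm", "body": {
  "rows": [0.91,0.1,-0.87,0,80,0.91,0.1,-0.87,0,80,0.91,0.1,-0.87,0,80,0.91,0.1,-0.87,0,80,0.91,0.1,-0.87,0,80,0.91,0.1,-0.87,0,80,0.91,0.1,-0.87,0,80,0.91,0.1,-0.87,0,80,0.91,0.1,-0.87,0,80,0.91,0.1,-0.87,0,80]
}}

```text
t: 0.93
ee_pos: [397.9, 258.3, 272.3]
eef_rot: [[0.929, -0.0, 0.37], [-0.37, -0.0, 0.929], [-0.0, -1.0, -0.0]]
wrist_force: [0.3, 0.3, -0.7]
finger_gap: 79.9
```

{"method": "move_arm", "body": {
  "rows": [0.91,0.1,-0.87,0,80,0.91,0.1,-0.87,0,80,0.91,0.1,-0.87,0,80,0.91,0.1,-0.87,0,80,0.91,0.1,-0.87,0,80,0.91,0.1,-0.87,0,80,0.91,0.1,-0.87,0,80,0.91,0.1,-0.87,0,80,0.91,0.1,-0.87,0,80,0.91,0.1,-0.87,0,80]
}}

```text
t: 1.77
ee_pos: [554.7, -85.4, 242.1]
eef_rot: [[0.929, -0.001, 0.371], [-0.371, 0.0, 0.929], [-0.001, -1.0, 0.0]]
wrist_force: [0.6, 0.7, 0.6]
finger_gap: 80.0
```

{"method": "move_arm", "body": {
  "rows": [0,0,0,1,80,0,0,0,1,80,0,0,0,1,80,0,0,0,1,80,0,0,0,1,80,0,0,0,1,80,0,0,0,1,80,0,0,0,1,80,0,0,0,1,80,0,0,0,0,80]
}}

```text
t: 2.6
ee_pos: [554.3, -83.4, 242.2]
eef_rot: [[0.244, -0.001, 0.97], [-0.97, 0.0, 0.244], [-0.0, -1.0, -0.001]]
wrist_force: [-0.1, -0.2, -0.1]
finger_gap: 79.9
```

```bash
python3 -c "
from h import *
plan((556,-84,162),14,80,6)"
```

```text
t 2.60 tcp [554.3 -83.4 242.2] jawyaw 14.1 F [-0.1 -0.2 -0.1] gap 79.9 tilt 0.05 q [-20.   6. 105.   0.  69. -34.]
step mm 13.4
0.01, 0.45, 0.01, 0.00, 80,  0.01, 0.45, 0.01, 0.00, 80,  0.01, 0.45, 0.01, 0.00, 80,  0.01, 0.45, 0.01, 0.00, 80,  0.01, 0.45, 0.01, 0.00, 80,  0.01, 0.45, 0.01, 0.00, 80,
```

{"method": "move_arm", "body": {
  "rows": [0,0.54,0,0,60,0,0.54,0,0,60,0,0.54,0,0,60,0,0.54,0,0,60,0,0.54,0,0,60,0,0,0,0,40,0,0,0,0,30,0,0,0,0,10,0,0,0,0,10,0,0,0,0,10]
}}

```text
t: 3.43
ee_pos: [555.2, -83.7, 162.9]
eef_rot: [[0.246, 0.002, 0.969], [-0.969, -0.001, 0.246], [0.001, -1.0, 0.002]]
wrist_force: [1.2, 0.4, 1.0]
finger_gap: 30.4
```

```bash
python3 -c "
from h import *
state()"
```

```text
t 3.43 tcp [555.2 -83.7 162.9] jawyaw 14.3 F [1.2 0.4 1. ] gap 30.4 tilt 0.12 q [-20.  12. 108.  -0.  60. -34.]
```

{"method": "move_arm", "body": {
  "rows": [0,0,0,0,10,0,0,0,0,10,0,0,0,0,10,0,0,0,0,10,0,-0.5,0,0,10,0,-0.5,0,0,10,0,-0.5,0,0,10,0,-0.5,0,0,10,0,-0.5,0,0,10,0,-0.6,0,0,10]
}}

```text
t: 4.27
ee_pos: [553.6, -83.2, 253.8]
eef_rot: [[0.246, -0.003, 0.969], [-0.969, 0.001, 0.246], [-0.002, -1.0, -0.003]]
wrist_force: [0.2, -0.2, -1.9]
finger_gap: 26.1
```

```bash
python3 -c "
from h import *
plan((585.5,48.5,256),30,10,10)"
```

```text
t 4.27 tcp [553.6 -83.2 253.8] jawyaw 14.2 F [ 0.2 -0.2 -1.9] gap 26.1 tilt 0.18 q [-20.   5. 105.  -0.  70. -34.]
step mm 13.6
-0.40, -0.01, 0.21, -0.26, 10,  -0.39, -0.01, 0.22, -0.26, 10,  -0.39, -0.01, 0.23, -0.26, 10,  -0.38, -0.01, 0.24, -0.26, 10,  -0.37, -0.01, 0.25, -0.26, 10,  -0.37, -0.01, 0.26, -0.26, 10,  -0.36, -0.01, 0.27, -0.26, 10,  -0.35, -0.01, 0.28, -0.26, 10,  -0.34, -0.01, 0.29, -0.26, 10,  -0.34, -0.01, 0.30, -0.26, 10,
```

{"method": "move_arm", "body": {
  "rows": [-0.4,0,0.21,-0.26,10,-0.39,0,0.22,-0.26,10,-0.39,0,0.23,-0.26,10,-0.38,0,0.24,-0.26,10,-0.37,0,0.25,-0.26,10,-0.37,0,0.26,-0.26,10,-0.36,0,0.27,-0.26,10,-0.35,0,0.28,-0.26,10,-0.34,0,0.29,-0.26,10,-0.34,0,0.3,-0.26,10]
}}

```text
t: 5.1
ee_pos: [586.1, 49.1, 254.6]
eef_rot: [[0.5, 0.0, 0.866], [-0.866, -0.0, 0.5], [0.0, -1.0, 0.0]]
wrist_force: [0.5, 0.4, -2.3]
finger_gap: 25.7
```

```bash
python3 - <<'E'
from h import *
p,y=state()
s=shot("side","s1");t=shot("top","t1")
x,yy=map(int,proj("side",(585,48,62)));a=cv2.resize(s[yy-60:yy+20,x-40:x+40],(480,480),interpolation=2)
cv2.imwrite("pics/c1.png",a[:,:,::-1]);print(x,yy)
# expected socket bottom & nut in side view
b=p-[0,0,162.9];print("bottom",b,proj("side",b),"washer",proj("side",(585.5,48.5,62)))
E
```

```text
t 5.10 tcp [586.1  49.1 254.6] jawyaw 30.0 F [ 0.5  0.4 -2.3] gap 25.7 tilt 0.00 q [ -6.   9. 101.  -0.  71. -36.]
308 221
bottom [586.12  49.14  91.74] [308.2  210.94] washer [308.44 222.13]
```

View pics/c1.png

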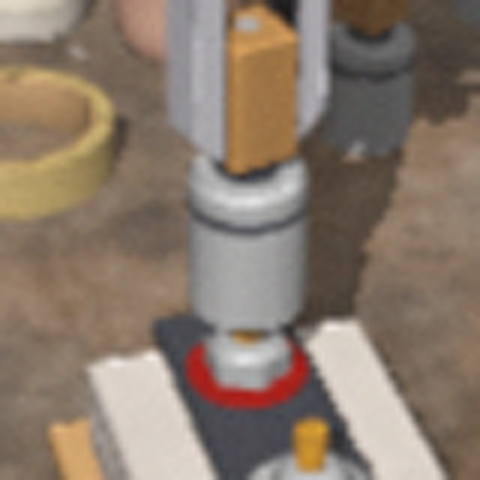

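The crop shows the barrel spanning columns 188–306 and the red washer 186–308, so they are aligned across the view. For depth I'll compare the front edges, at crop rows of about 332 (barrel) and 408 (washer).

{"method": "move_arm", "body": {
  "rows": [-0.09,0.1,0.05,0,10,0,0.1,0,0,10,0,0.1,0,0,10,0,0.1,0,0,10,0,0.04,0,0,10,0,0.03,0,0,10,0,0.03,0,0,10,0,0.03,0,0,10,0,0.03,0,0,10,0,0.03,0,0,10]
}}

```text
t: 6.03
ee_pos: [586.0, 50.8, 237.7]
eef_rot: [[0.498, 0.0, 0.867], [-0.867, -0.0, 0.498], [0.0, -1.0, 0.0]]
wrist_force: [-1.1, 0.6, 5.0]
finger_gap: 25.7
```

```bash
python3 - <<'E'
from h import *
p,y=state();print("bottom",p[2]-162.9)
s=shot("side","s2")
print(s[205:234,309].tolist())
g=s[:,:,0].astype(int)-s[:,:,1]
print("row 200",s[203,292:326,0].tolist());print("row 222 redness",g[224,294:324].tolist())
E
```

```text
t 6.03 tcp [586.   50.8 237.7] jawyaw 29.8 F [-1.1  0.6  5. ] gap 25.7 tilt 0.02 q [ -6.  10. 101.  -0.  69. -36.]
bottom 74.78696637815779
[[153, 153, 153], [102, 103, 109], [128, 130, 134], [169, 168, 169], [170, 168, 169], [168, 168, 166], [166, 167, 165], [169, 168, 166], [167, 167, 168], [167, 167, 166], [166, 165, 166], [167, 166, 168], [169, 168, 170], [166, 166, 164], [168, 166, 166], [170, 168, 168], [166, 166, 167], [154, 152, 153], [130, 133, 129], [166, 167, 167], [169, 146, 148], [168, 47, 46], [173, 32, 27], [159, 45, 43], [95, 69, 72], [76, 74, 82], [73, 75, 79], [79, 74, 81], [78, 78, 84]]
row 200 [116, 116, 112, 117, 126, 130, 133, 108, 89, 114, 139, 154, 163, 167, 169, 172, 173, 177, 172, 170, 166, 159, 156, 149, 138, 103, 79, 75, 81, 83, 83, 82, 83, 85]
row 222 redness [11, 12, 9, 5, 3, 56, 113, 134, 134, 100, 41, 14, 9, 9, 3, -1, -4, -2, 11, 58, 104, 128, 136, 133, 92, 28, -2, 1, 7, 11]
```

```bash
python3 - <<'E'
from h import *
for v,z,rad in((228.7,62,22),(222.5,75,20.5),(223,75,20.5)):
    q=onz("side",(308.7,v),z);print(v,q[:2]-[0,rad])
# lateral centres, subpixel: barrel edges (row 203) and red outer edges (row 224)
s=cv2.imread("pics/s2.png")[:,:,::-1].astype(int)
for row in(212,216,219): print(row,s[row,292:326,0].tolist())
E
```

```text
228.7 [585.52  49.64]
222.5 [585.46  46.86]
223 [585.5   48.61]
212 [150, 152, 143, 143, 138, 134, 131, 122, 127, 144, 151, 158, 165, 166, 171, 171, 169, 169, 167, 163, 163, 157, 154, 144, 140, 128, 101, 82, 71, 79, 76, 76, 77, 76]
216 [134, 103, 70, 73, 72, 71, 76, 92, 121, 145, 152, 161, 166, 166, 171, 168, 169, 167, 166, 160, 161, 154, 155, 141, 135, 120, 110, 124, 131, 139, 194, 219, 223, 219]
219 [177, 181, 135, 79, 71, 72, 75, 98, 129, 147, 152, 161, 166, 169, 169, 174, 167, 168, 168, 162, 158, 158, 151, 141, 136, 121, 97, 109, 157, 203, 220, 220, 218, 220]
```

{"method": "move_arm", "body": {
  "rows": [0,0.02,0,0,10,-0.03,0,0.02,0,10,-0.03,0,0.02,0,10,0,0,0,0,10,0,0,0,-0.6,10,0,0,0,-0.6,10,0,0,0,0.6,10,0,0,0,0.6,10,0,0,0,0.6,10,0,0,0,0.6,10]
}}

```text
t: 6.92
ee_pos: [587.2, 52.6, 237.7]
eef_rot: [[0.382, 0.005, 0.924], [-0.924, -0.001, 0.382], [0.003, -1.0, 0.004]]
wrist_force: [1.3, -2.4, 3.6]
finger_gap: 26.3
```

{"method": "move_arm", "body": {
  "rows": [0,0.02,0,0.6,10,0,0,0,0.6,10,0,0,0,0.6,10,0,0,0,0.6,10,0,0,0,0.6,10,0,0,0,0.6,10,0,0,0,0.6,10,0,0,0,0.6,10,0,0,0,0,10,0,0,0,0,10]
}}

```text
t: 7.75
ee_pos: [587.5, 52.2, 237.7]
eef_rot: [[-0.107, 0.006, 0.994], [-0.994, -0.002, -0.107], [0.002, -1.0, 0.006]]
wrist_force: [1.0, -2.6, 4.8]
finger_gap: 25.7
```

```bash
python3 - <<'E'
from h import *
p,y=state();s=shot("side","s3")
crop(s,268,141,80,100,6,"c3")
print([int(v) for v in s[216:234,309,0]],[int(v) for v in s[216:234,309,1]])
E
```

```text
t 7.75 tcp [587.5  52.2 237.7] jawyaw -6.2 F [ 1.  -2.6  4.8] gap 25.7 tilt 0.34 q [ -6.  10. 101.  -0.  69.   0.]
[166, 165, 166, 162, 165, 164, 162, 152, 169, 167, 169, 173, 159, 94, 74, 76, 76, 77] [166, 165, 164, 163, 165, 165, 163, 153, 169, 145, 50, 33, 44, 66, 75, 75, 75, 76]
```

View pics/c3.png

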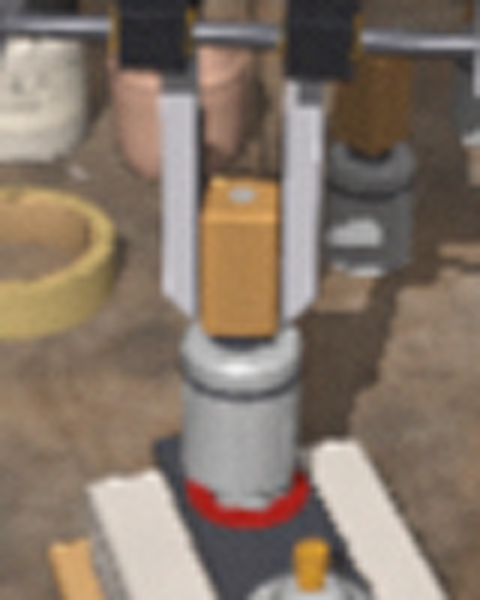

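The crop shows the barrel at columns 182–300 against the washer at 186–309, so the socket is about 2 mm too far in +x and still on top of the nut. I'll re-centre and sweep the yaw back.

{"method": "move_arm", "body": {
  "rows": [-0.02,0,-0.035,0,10,-0.01,0,-0.035,0,10,0,0.02,0,0,10,0,0,0,0,10,0,0,0,-0.5,10,0,0,0,-0.5,10,0,0,0,-0.5,10,0,0,0,-0.5,10,0,0,0,0,10,0,0,0,0,10]
}}

```text
t: 8.63
ee_pos: [584.9, 53.7, 237.6]
eef_rot: [[0.102, 0.003, 0.995], [-0.995, -0.002, 0.102], [0.002, -1.0, 0.003]]
wrist_force: [-2.3, -2.9, 11.1]
finger_gap: 25.8
```

{"method": "move_arm", "body": {
  "rows": [0,0,0,-0.5,10,0,0,0,-0.5,10,0,0,0,-0.5,10,0,0.02,0,-0.5,10,0,0,0,-0.5,10,0,0,0,-0.5,10,0,0,0,-0.5,10,0,0,0,-0.5,10,0,0,0,0,10,0,0,0,0,10]
}}

```text
t: 9.47
ee_pos: [584.5, 53.3, 237.6]
eef_rot: [[0.498, 0.001, 0.867], [-0.867, -0.003, 0.498], [0.003, -1.0, -0.0]]
wrist_force: [-5.7, -4.2, 16.2]
finger_gap: 25.9
```

```bash
python3 - <<'E'
from h import *
p,y=state();s=shot("side","s4")
for row in(214,219): print(row,s[row,292:326,0].tolist())
print([int(v) for v in s[216:234,309,0]],[int(v) for v in s[216:234,309,1]])
E
```

```text
t 9.47 tcp [584.5  53.3 237.6] jawyaw 29.9 F [-5.7 -4.2 16.2] gap 25.9 tilt 0.17 q [ -6.  10. 102.  -0.  69. -36.]
214 [142, 121, 94, 84, 75, 74, 73, 78, 105, 133, 151, 154, 159, 166, 167, 169, 167, 169, 171, 164, 162, 159, 155, 152, 142, 136, 117, 94, 84, 88, 99, 134, 147, 154]
219 [176, 181, 138, 83, 68, 76, 76, 96, 130, 146, 153, 157, 164, 166, 166, 170, 169, 169, 165, 166, 161, 158, 158, 146, 139, 131, 110, 111, 137, 193, 219, 219, 218, 219]
[168, 169, 168, 169, 168, 169, 171, 171, 171, 170, 170, 171, 163, 93, 75, 74, 75, 80] [169, 168, 168, 167, 168, 168, 170, 172, 172, 145, 51, 29, 47, 66, 77, 74, 74, 81]
```

```bash
python3 -c "
from h import *
p,y=state()
import h
# after 20mm lift in first row
d=np.array([556,-84])-p[:2];a=np.radians(y);z=np.array([np.cos(a),np.sin(a)]);x=np.array([np.sin(a),-np.cos(a)])
print('total tx,tz units',d@x/30,d@z/30)"
```

```text
t 9.52 tcp [584.5  53.4 237.6] jawyaw 29.9 F [-5.9 -3.8 15.8] gap 26.1 tilt 0.17 q [ -6.  10. 102.  -0.  69. -36.]
total tx,tz units 3.497593039952341 -3.1033976521686486
```

{"method": "move_arm", "body": {
  "rows": [0,-0.7,0,0,10,0.5,0,-0.44,0,10,0.5,0,-0.44,0,10,0.5,0,-0.44,0,10,0.5,0,-0.44,0,10,0.5,0,-0.44,0,10,0.5,0,-0.44,0,10,0.5,0.3,-0.46,0,10,0,0.7,0,0,10,0,0.7,0,0,10]
}}

```text
t: 10.35
ee_pos: [555.3, -83.8, 203.8]
eef_rot: [[0.496, 0.001, 0.869], [-0.869, 0.001, 0.496], [-0.0, -1.0, 0.001]]
wrist_force: [0.0, 0.2, -1.6]
finger_gap: 25.7
```

```bash
python3 -c "
from h import *
plan((556,-84,164),30,10,5)"
```

```text
t 10.35 tcp [555.3 -83.8 203.8] jawyaw 29.7 F [ 0.   0.2 -1.6] gap 25.7 tilt 0.09 q [-20.   9. 106.   0.  65. -50.]
step mm 8.0
0.00, 0.27, 0.00, -0.01, 10,  0.00, 0.27, 0.00, -0.01, 10,  0.00, 0.27, 0.00, -0.01, 10,  0.00, 0.27, 0.00, -0.01, 10,  0.00, 0.27, 0.00, -0.01, 10,
```

{"method": "move_arm", "body": {
  "rows": [0,0.35,0,0,10,0,0.35,0,0,10,0,0.35,0,0,10,0,0.14,0,0,10,0,0.14,0,0,10,0,0.03,0,0,10,0,0,0,0,10,0,0,0,0,40,0,0,0,0,60,0,0,0,0,80]
}}

```text
t: 11.18
ee_pos: [556.1, -83.4, 164.8]
eef_rot: [[0.498, 0.002, 0.867], [-0.867, -0.001, 0.498], [0.001, -1.0, 0.001]]
wrist_force: [-0.4, 0.3, 0.5]
finger_gap: 42.6
```

```bash
python3 -c "
from h import *
state();plan((522.5,-219,255),45,80,5)"
```

```text
t 11.18 tcp [556.1 -83.4 164.8] jawyaw 29.8 F [-0.4  0.3  0.5] gap 42.6 tilt 0.11 q [-20.  12. 107.   0.  61. -50.]
t 11.18 tcp [556.1 -83.4 164.8] jawyaw 29.8 F [-0.4  0.3  0.5] gap 42.6 tilt 0.11 q [-20.  12. 107.   0.  61. -50.]
step mm 33.3
0.67, -0.60, -0.64, -0.51, 80,  0.64, -0.60, -0.68, -0.51, 80,  0.60, -0.60, -0.71, -0.51, 80,  0.56, -0.60, -0.74, -0.51, 80,  0.52, -0.60, -0.77, -0.51, 80,
```

{"method": "move_arm", "body": {
  "rows": [0,0,0,0,80,0,-0.1,0,0,80,0,-0.7,0,0,80,0,-0.7,0,0,80,0.56,-0.3,-0.53,-0.42,80,0.54,-0.3,-0.56,-0.42,80,0.51,-0.3,-0.58,-0.42,80,0.48,-0.3,-0.6,-0.42,80,0.46,0,-0.62,-0.42,80,0.43,0,-0.65,-0.45,80]
}}

```text
t: 12.02
ee_pos: [522.4, -219.7, 246.2]
eef_rot: [[0.71, 0.002, 0.704], [-0.704, -0.001, 0.71], [0.002, -1.0, 0.0]]
wrist_force: [0.4, -0.0, 0.5]
finger_gap: 79.8
```

```bash
python3 - <<'E'
from h import *
plan((522.5,-219,162.5),45,70,5)
s=shot("side","s5");crop(s,270,100,120,110,5,"c5")
E
```

```text
t 12.02 tcp [ 522.4 -219.7  246.2] jawyaw 45.3 F [ 0.4 -0.   0.5] gap 79.8 tilt 0.13 q [-34.   6. 104.   0.  69. -80.]
step mm 16.7
-0.00, 0.56, 0.00, 0.01, 70,  -0.00, 0.56, 0.00, 0.01, 70,  -0.00, 0.56, 0.00, 0.01, 70,  -0.00, 0.56, 0.00, 0.01, 70,  -0.00, 0.56, 0.00, 0.01, 70,
```

View pics/c5.png

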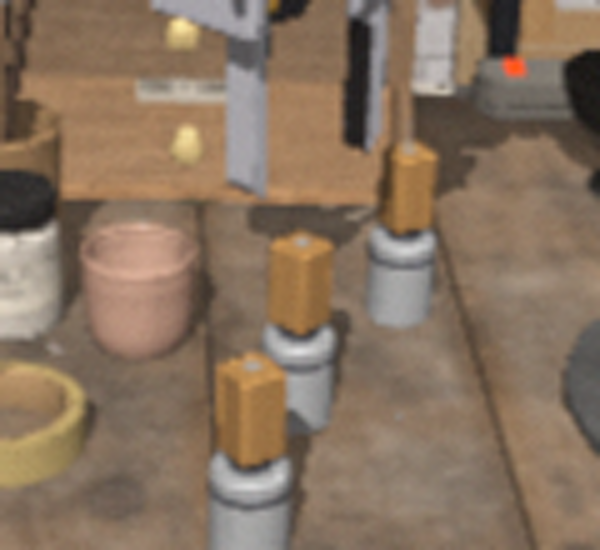

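Socket A stands upright again at its old spot (crop (250,420)). B is under the open gripper (300,290), and C is at (405,240).

{"method": "move_arm", "body": {
  "rows": [0,0.56,0,0,60,0,0.56,0,0,50,0,0.56,0,0,50,0,0.56,0,0,44,0,0.56,0,0,40,0,0,0,0,30,0,0,0,0,10,0,0,0,0,10,0,0,0,0,10,0,0,0,0,10]
}}

```text
t: 12.9
ee_pos: [523.1, -218.8, 162.2]
eef_rot: [[0.709, 0.002, 0.705], [-0.705, -0.001, 0.709], [0.003, -1.0, 0.001]]
wrist_force: [-0.7, -0.4, 1.8]
finger_gap: 25.9
```

{"method": "move_arm", "body": {
  "rows": [0,0,0,0,10,0,0,0,0,10,0,0,0,0,10,0,-0.5,0,0,10,0,-0.5,0,0,10,0,-0.5,0,0,10,0,-0.5,0,0,10,0,-0.5,0,0,10,0,-0.5,0,0,10,0,-0.1,0,0,10]
}}

```text
t: 13.73
ee_pos: [523.1, -218.9, 256.2]
eef_rot: [[0.709, 0.003, 0.705], [-0.705, -0.002, 0.709], [0.004, -1.0, 0.001]]
wrist_force: [-0.2, -0.1, -2.0]
finger_gap: 25.6
```

```bash
python3 - <<'E'
from h import *
plan((585.5,52.8,252),30,10,20)
E
```

```text
t 13.73 tcp [ 523.1 -218.9  256.2] jawyaw 45.1 F [-0.2 -0.1 -2. ] gap 25.6 tilt 0.22 q [-34.   6. 104.  -0.  70. -79.]
step mm 13.9
-0.25, 0.01, 0.39, 0.13, 10,  -0.25, 0.01, 0.39, 0.13, 10,  -0.26, 0.01, 0.39, 0.13, 10,  -0.26, 0.01, 0.38, 0.13, 10,  -0.27, 0.01, 0.38, 0.13, 10,  -0.27, 0.01, 0.38, 0.13, 10,  -0.28, 0.01, 0.37, 0.13, 10,  -0.28, 0.01, 0.37, 0.13, 10,  -0.29, 0.01, 0.37, 0.13, 10,  -0.29, 0.01, 0.36, 0.13, 10,  -0.30, 0.01, 0.36, 0.13, 10,  -0.30, 0.01, 0.35, 0.13, 10,  -0.30, 0.01, 0.35, 0.13, 10,  -0.31, 0.01, 0.35, 0.13, 10,  -0.31, 0.01, 0.34, 0.13, 10,  -0.32, 0.01, 0.34, 0.13, 10,  -0.32, 0.01, 0.33, 0.13, 10,  -0.33, 0.01, 0.33, 0.13, 10,  -0.33, 0.01, 0.33, 0.13, 10,  -0.34, 0.01, 0.32, 0.13, 10,
```

Socket A lies right under the path, so I'll raise B by 30 mm first.

{"method": "move_arm", "body": {
  "rows": [0,-0.6,0,0,10,-0.25,-0.5,0.39,0.13,10,-0.25,0,0.39,0.13,10,-0.26,0,0.39,0.13,10,-0.26,0,0.38,0.13,10,-0.27,0,0.38,0.13,10,-0.27,0,0.38,0.13,10,-0.28,0,0.37,0.13,10,-0.28,0,0.37,0.13,10,-0.29,0,0.37,0.13,10]
}}

```text
t: 14.57
ee_pos: [549.8, -95.2, 285.5]
eef_rot: [[0.617, -0.002, 0.787], [-0.787, 0.001, 0.617], [-0.002, -1.0, -0.001]]
wrist_force: [-0.2, 0.4, -1.5]
finger_gap: 25.7
```

```bash
python3 - <<'E'
from h import *
plan((585.5,52.8,252),30,10,10)
E
```

```text
t 14.57 tcp [549.8 -95.2 285.5] jawyaw 38.1 F [-0.2  0.4 -1.5] gap 25.7 tilt 0.11 q [-21.   3. 104.  -0.  74. -60.]
step mm 15.6
-0.32, 0.11, 0.40, 0.13, 10,  -0.32, 0.11, 0.39, 0.13, 10,  -0.33, 0.11, 0.39, 0.13, 10,  -0.33, 0.11, 0.38, 0.13, 10,  -0.34, 0.11, 0.38, 0.13, 10,  -0.34, 0.11, 0.37, 0.13, 10,  -0.35, 0.11, 0.37, 0.13, 10,  -0.35, 0.11, 0.36, 0.13, 10,  -0.36, 0.11, 0.36, 0.13, 10,  -0.36, 0.11, 0.35, 0.13, 10,
```

{"method": "move_arm", "body": {
  "rows": [-0.32,0,0.4,0.13,10,-0.32,0,0.39,0.13,10,-0.33,0,0.39,0.13,10,-0.33,0,0.38,0.13,10,-0.34,0.1,0.38,0.13,10,-0.34,0.2,0.37,0.13,10,-0.35,0.2,0.37,0.13,10,-0.35,0.2,0.36,0.13,10,-0.36,0.2,0.36,0.13,10,-0.36,0.2,0.35,0.13,10]
}}

```text
t: 15.4
ee_pos: [584.4, 52.8, 252.1]
eef_rot: [[0.504, -0.002, 0.864], [-0.864, 0.0, 0.504], [-0.001, -1.0, -0.002]]
wrist_force: [0.1, -0.0, -1.8]
finger_gap: 26.0
```

```bash
python3 - <<'E'
from h import *
state();s=shot("side","s6")
for row in(200,206): print(row,s[row,292:326,0].tolist())
print([s[204:234,309,i].tolist() for i in(0,1)])
E
```

```text
t 15.40 tcp [584.4  52.8 252.1] jawyaw 30.3 F [ 0.1 -0.  -1.8] gap 26.0 tilt 0.11 q [ -6.   9. 101.  -0.  70. -36.]
200 [115, 114, 114, 114, 116, 114, 117, 124, 121, 128, 124, 99, 92, 92, 89, 101, 106, 109, 108, 106, 105, 102, 89, 82, 90, 107, 120, 110, 86, 70, 64, 63, 57, 59]
206 [147, 146, 144, 146, 148, 147, 148, 147, 133, 131, 145, 152, 160, 158, 160, 169, 172, 169, 165, 166, 167, 159, 153, 153, 146, 141, 128, 106, 90, 86, 88, 92, 92, 94]
[[171, 171, 169, 170, 168, 168, 168, 166, 171, 169, 173, 167, 168, 149, 114, 170, 220, 211, 174, 167, 167, 170, 171, 172, 162, 91, 74, 75, 77, 73], [172, 169, 170, 169, 168, 169, 169, 169, 171, 168, 171, 168, 170, 150, 109, 170, 221, 213, 173, 168, 168, 147, 53, 31, 45, 65, 74, 75, 75, 72]]
```

{"method": "move_arm", "body": {
  "rows": [0.02,0.1,0.03,0,10,0,0.1,0,0,10,0,0.1,0,0,10,0,0.1,0,0,10,0,0.04,0,0,10,0,0.03,0,0,10,0,0.03,0,0,10,0,0.03,0,0,10,0,0.03,0,0,10,0,0,0,0,10]
}}

```text
t: 16.28
ee_pos: [586.1, 51.9, 237.3]
eef_rot: [[0.505, 0.0, 0.863], [-0.863, -0.0, 0.505], [0.0, -1.0, 0.0]]
wrist_force: [-1.1, -0.3, -1.0]
finger_gap: 25.7
```

{"method": "move_arm", "body": {
  "rows": [0,0.04,0,0,10,0,0.04,0,0,10,0,0,0,-0.5,10,0,0,0,-0.5,10,0,0,0,0,10,0,0,0,0.5,10,0,0,0,0.5,10,0,0,0,0.5,10,0,0,0,0.5,10,0,0,0,0,10]
}}

```text
t: 17.12
ee_pos: [587.7, 51.5, 237.1]
eef_rot: [[0.41, 0.006, 0.912], [-0.912, -0.001, 0.41], [0.004, -1.0, 0.005]]
wrist_force: [1.6, -1.4, 6.3]
finger_gap: 25.7
```

```bash
python3 - <<'E'
from h import *
state();s=shot("side","s7")
for row in(206,219): print(row,s[row,292:326,0].tolist())
print([s[214:234,309,i].tolist() for i in(0,1)])
E
```

```text
t 17.12 tcp [587.7  51.5 237.1] jawyaw 24.2 F [ 1.6 -1.4  6.3] gap 25.7 tilt 0.35 q [ -6.  10. 101.  -0.  68. -30.]
206 [147, 146, 142, 145, 151, 147, 128, 128, 129, 124, 106, 87, 87, 95, 96, 108, 114, 111, 100, 90, 85, 94, 108, 117, 116, 106, 90, 90, 87, 85, 86, 89, 96, 121]
219 [178, 180, 134, 80, 71, 72, 85, 127, 147, 153, 159, 166, 169, 171, 170, 169, 165, 166, 164, 160, 154, 148, 142, 130, 109, 86, 90, 120, 193, 221, 221, 218, 216, 218]
[[167, 165, 164, 162, 166, 166, 167, 165, 156, 150, 169, 171, 168, 175, 159, 92, 74, 73, 80, 73], [166, 164, 164, 161, 164, 165, 167, 166, 156, 149, 170, 147, 48, 32, 42, 63, 73, 73, 78, 72]]
```

{"method": "move_arm", "body": {
  "rows": [-0.03,0,-0.035,0,10,-0.03,0,-0.035,0,10,0,0.02,0,0,10,0,0,0,-0.5,10,0,0,0,-0.5,10,0,0,0,-0.5,10,0,0,0,-0.5,10,0,0,0,-0.5,10,0,0,0,0,10,0,0,0,0,10]
}}

```text
t: 18.0
ee_pos: [584.5, 52.4, 237.0]
eef_rot: [[0.634, 0.004, 0.773], [-0.773, -0.001, 0.634], [0.003, -1.0, 0.002]]
wrist_force: [-2.1, -1.0, 11.7]
finger_gap: 25.7
```

```bash
python3 - <<'E'
from h import *
state();s=shot("side","s8")
for row in(219,): print(row,s[row,292:326,0].tolist())
print([s[214:234,309,i].tolist() for i in(0,1)])
E
```

```text
t 18.00 tcp [584.5  52.4 237. ] jawyaw 39.3 F [-2.1 -1.  11.7] gap 25.7 tilt 0.22 q [ -6.   9. 102.  -0.  69. -45.]
219 [177, 182, 136, 79, 70, 69, 72, 96, 125, 140, 154, 157, 162, 164, 167, 170, 172, 169, 167, 162, 160, 157, 153, 146, 142, 129, 111, 111, 138, 194, 218, 219, 218, 217]
[[170, 169, 169, 169, 171, 169, 168, 169, 170, 173, 169, 167, 169, 173, 160, 93, 76, 75, 77, 80], [170, 167, 168, 169, 170, 166, 168, 169, 170, 174, 172, 143, 50, 32, 45, 67, 78, 74, 75, 79]]
```

{"method": "move_arm", "body": {
  "rows": [0,0,0,0.5,10,0,0,0,0.5,10,0,0,0,0.5,10,0,0,0,0.5,10,0,0,0,0.5,10,0,0,0,0.5,10,0,0,0,0.5,10,0,0,0,0,10,0,0,0,0,10,0,0,0,0,10]
}}

```text
t: 18.88
ee_pos: [585.4, 52.5, 237.1]
eef_rot: [[0.314, 0.008, 0.949], [-0.949, -0.001, 0.314], [0.003, -1.0, 0.007]]
wrist_force: [1.4, -0.3, 8.0]
finger_gap: 25.9
```

{"method": "move_arm", "body": {
  "rows": [0,0,0,0.5,10,0,0,0,0.5,10,0,0,0,0.5,10,0,0,0,0.5,10,0,0,0,0.5,10,0,0,0,0.5,10,0,0,0,0.5,10,0,0,0,0,10,0,0,0,0,10,0,0,0,0,10]
}}

```text
t: 19.72
ee_pos: [585.5, 52.4, 237.1]
eef_rot: [[-0.047, 0.008, 0.999], [-0.999, -0.001, -0.047], [0.001, -1.0, 0.008]]
wrist_force: [2.4, 0.2, 8.5]
finger_gap: 25.7
```

```bash
python3 - <<'E'
from h import *
state();s=shot("side","s9")
for row in(219,): print(row,s[row,292:326,0].tolist())
print([s[214:234,309,i].tolist() for i in(0,1)])
E
```

```text
t 19.72 tcp [585.5  52.4 237.1] jawyaw -2.7 F [2.4 0.2 8.5] gap 25.7 tilt 0.45 q [ -6.   9. 102.  -0.  68.  -3.]
219 [179, 181, 134, 78, 72, 71, 79, 123, 151, 154, 157, 163, 167, 172, 170, 173, 169, 166, 166, 163, 158, 152, 144, 133, 133, 113, 91, 108, 155, 202, 220, 219, 218, 215]
[[168, 169, 164, 165, 163, 166, 163, 165, 163, 156, 131, 162, 171, 172, 159, 92, 75, 74, 78, 74], [167, 168, 165, 163, 163, 163, 163, 165, 163, 154, 130, 138, 50, 29, 44, 66, 75, 75, 77, 74]]
```

B never dropped over the full yaw range, so it is probably wrong too. I'll return it to its place, passing above A.

{"method": "move_arm", "body": {
  "rows": [0,-0.8,0,0,10,0,-0.9,0,0,10,0.65,0,-0.12,0,10,0.65,0,-0.12,0,10,0.65,0,-0.12,0,10,0.65,0,-0.12,0,10,0.65,0,-0.12,0,10,0.65,0,-0.12,0,10,0.65,0,-0.12,0,10,0.65,0,-0.12,0,10]
}}

```text
t: 20.6
ee_pos: [546.5, -102.4, 284.2]
eef_rot: [[-0.047, -0.001, 0.999], [-0.999, 0.001, -0.047], [-0.001, -1.0, -0.001]]
wrist_force: [0.3, 0.1, -0.4]
finger_gap: 25.6
```

{"method": "move_arm", "body": {
  "rows": [0.65,0,-0.12,0,10,0.65,0,-0.12,0,10,0.65,0,-0.12,0,10,0.65,0,-0.12,0,10,0.65,0,-0.12,0,10,0.65,0,-0.12,0,10,0,0.8,0,0,10,0,0.8,0,0,10,0,0.8,0,0,10,0,0.8,0,0,10]
}}

```text
t: 21.43
ee_pos: [519.7, -217.5, 187.4]
eef_rot: [[-0.047, -0.001, 0.999], [-0.999, 0.001, -0.047], [-0.001, -1.0, -0.001]]
wrist_force: [0.3, 0.0, -1.3]
finger_gap: 25.8
```

```bash
python3 - <<'E'
from h import *
state()
E
```

```text
t 21.43 tcp [ 519.7 -217.5  187.4] jawyaw -2.7 F [ 0.3  0.  -1.3] gap 25.8 tilt 0.06 q [-34.  10. 107.   0.  63. -32.]
```

{"method": "move_arm", "body": {
  "rows": [0,0.25,0,0,10,0,0.25,0,0,10,0,0.15,0,0,10,0,0.1,0,0,10,0,0.08,0,0,10,0,0.03,0,0,10,0,0,0,0,10,0,0,0,0,50,0,0,0,0,70,0,0,0,0,80]
}}

```text
t: 22.27
ee_pos: [520.5, -217.9, 163.8]
eef_rot: [[-0.047, 0.001, 0.999], [-0.999, -0.001, -0.047], [0.001, -1.0, 0.001]]
wrist_force: [0.5, 0.0, 0.5]
finger_gap: 42.8
```

```bash
python3 - <<'E'
from h import *
plan((450,-342,240),25,80,8)
E
```

```text
t 22.27 tcp [ 520.5 -217.9  163.8] jawyaw -2.7 F [0.5 0.  0.5] gap 42.8 tilt 0.07 q [-34.  12. 107.   0.  61. -32.]
step mm 20.2
0.53, -0.32, -0.27, -0.58, 80,  0.51, -0.32, -0.30, -0.58, 80,  0.49, -0.32, -0.33, -0.58, 80,  0.47, -0.32, -0.36, -0.58, 80,  0.45, -0.32, -0.39, -0.58, 80,  0.43, -0.32, -0.41, -0.58, 80,  0.40, -0.32, -0.44, -0.58, 80,  0.37, -0.32, -0.46, -0.58, 80,
```

{"method": "move_arm", "body": {
  "rows": [0,0,0,0,80,0,-0.1,0,0,80,0,-0.7,0,0,80,0,-0.8,0,0,80,0.7,-0.2,-0.37,-0.77,80,0.66,-0.2,-0.43,-0.77,80,0.63,-0.2,-0.49,-0.77,80,0.59,-0.2,-0.53,-0.77,80,0.54,0,-0.58,-0.77,80,0.5,0,-0.61,-0.77,80]
}}

```text
t: 23.1
ee_pos: [446.6, -341.1, 236.1]
eef_rot: [[0.427, 0.001, 0.904], [-0.904, -0.001, 0.427], [0.001, -1.0, 0.0]]
wrist_force: [0.0, -0.3, 0.4]
finger_gap: 79.9
```

```bash
python3 - <<'E'
from h import *
plan((450,-342,162.3),25,80,5)
t=shot("top","t9");s=shot("side","s10")
a=cv2.resize(s[100:210,270:390],(480,440),interpolation=2);b=cv2.resize(t[160:260,310:450],(320,229),interpolation=2)
b=np.vstack([b,np.zeros((211,320,3),np.uint8)]);cv2.imwrite("pics/c10.png",np.hstack([a,b])[:,:,::-1])
E
```

```text
t 23.10 tcp [ 446.6 -341.1  236.1] jawyaw 25.3 F [ 0.  -0.3  0.4] gap 79.9 tilt 0.09 q [-49.   6. 105.   0.  68. -74.]
step mm 14.8
0.02, 0.49, 0.02, 0.01, 80,  0.02, 0.49, 0.02, 0.01, 80,  0.02, 0.49, 0.02, 0.01, 80,  0.02, 0.49, 0.02, 0.01, 80,  0.02, 0.49, 0.02, 0.01, 80,
```

View pics/c10.png

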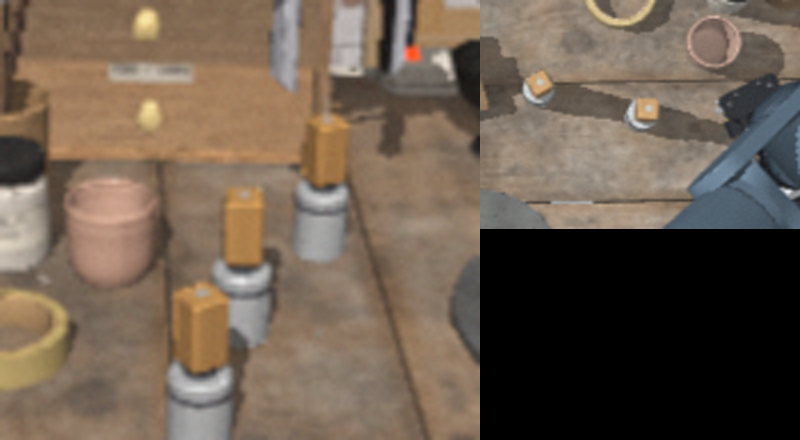

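A and B both stand upright where they were (crop (200,370) and (243,270)), and C (322,190) is clear under the gripper. Next I grasp C.

{"method": "move_arm", "body": {
  "rows": [0.02,0.49,0.02,0,60,0.02,0.49,0.02,0,50,0.02,0.49,0.02,0,50,0.02,0.49,0.02,0,44,0.02,0.49,0.02,0,40,0,0,0,0,30,0,0,0,0,10,0,0,0,0,10,0,0,0,0,10,0,0,0,0,10]
}}

```text
t: 24.03
ee_pos: [451.5, -341.7, 162.9]
eef_rot: [[0.423, 0.001, 0.906], [-0.906, -0.001, 0.423], [0.002, -1.0, 0.001]]
wrist_force: [1.6, 0.4, 1.4]
finger_gap: 25.6
```

{"method": "move_arm", "body": {
  "rows": [0,0,0,0,10,0,0,0,0,10,0,0,0,0,10,0,-0.6,0,0,10,0,-0.6,0,0,10,0,-0.6,0,0,10,0,-0.6,0,0,10,0,-0.6,0,0,10,0,-0.6,0,0,10,0,-0.6,0,0,10]
}}

```text
t: 24.87
ee_pos: [450.6, -341.2, 287.7]
eef_rot: [[0.423, -0.001, 0.906], [-0.906, 0.001, 0.423], [-0.001, -1.0, -0.001]]
wrist_force: [-0.7, -0.3, -1.6]
finger_gap: 26.0
```

```bash
python3 - <<'E'
from h import *
plan((586,52.5,285),30,10,20)
E
```

```text
t 24.87 tcp [ 450.6 -341.2  287.7] jawyaw 25.0 F [-0.7 -0.3 -1.6] gap 26.0 tilt 0.08 q [-49.   4. 103.  -0.  74. -74.]
step mm 20.8
-0.50, 0.00, 0.48, -0.04, 10,  -0.50, 0.00, 0.48, -0.04, 10,  -0.49, 0.00, 0.49, -0.04, 10,  -0.49, 0.00, 0.49, -0.04, 10,  -0.49, 0.00, 0.49, -0.04, 10,  -0.49, 0.00, 0.49, -0.04, 10,  -0.49, 0.00, 0.49, -0.04, 10,  -0.48, 0.00, 0.50, -0.04, 10,  -0.48, 0.00, 0.50, -0.04, 10,  -0.48, 0.00, 0.50, -0.04, 10,  -0.48, 0.00, 0.50, -0.04, 10,  -0.48, 0.00, 0.51, -0.04, 10,  -0.47, 0.00, 0.51, -0.04, 10,  -0.47, 0.00, 0.51, -0.04, 10,  -0.47, 0.00, 0.51, -0.04, 10,  -0.47, 0.00, 0.51, -0.04, 10,  -0.46, 0.00, 0.52, -0.04, 10,  -0.46, 0.00, 0.52, -0.04, 10,  -0.46, 0.00, 0.52, -0.04, 10,  -0.46, 0.00, 0.52, -0.04, 10,
```

{"method": "move_arm", "body": {
  "rows": [-0.5,0,0.48,-0.04,10,-0.5,0,0.48,-0.04,10,-0.49,0,0.49,-0.04,10,-0.49,0,0.49,-0.04,10,-0.49,0,0.49,-0.04,10,-0.49,0,0.49,-0.04,10,-0.49,0,0.49,-0.04,10,-0.48,0,0.5,-0.04,10,-0.48,0,0.5,-0.04,10,-0.48,0,0.5,-0.04,10]
}}

```text
t: 25.7
ee_pos: [518.5, -143.8, 286.8]
eef_rot: [[0.461, -0.001, 0.888], [-0.888, 0.0, 0.461], [-0.001, -1.0, -0.001]]
wrist_force: [-0.2, 0.5, -1.9]
finger_gap: 25.8
```

```bash
python3 - <<'E'
from h import *
plan((585.6,52.5,252),30,10,10)
E
```

```text
t 25.70 tcp [ 518.5 -143.8  286.8] jawyaw 27.4 F [-0.2  0.5 -1.9] gap 25.8 tilt 0.08 q [-28.  -0. 106.  -0.  74. -55.]
step mm 21.0
-0.48, 0.12, 0.50, -0.04, 10,  -0.48, 0.12, 0.50, -0.04, 10,  -0.47, 0.12, 0.50, -0.04, 10,  -0.47, 0.12, 0.51, -0.04, 10,  -0.47, 0.12, 0.51, -0.04, 10,  -0.47, 0.12, 0.51, -0.04, 10,  -0.46, 0.12, 0.51, -0.04, 10,  -0.46, 0.12, 0.51, -0.04, 10,  -0.46, 0.12, 0.52, -0.04, 10,  -0.46, 0.12, 0.52, -0.04, 10,
```

{"method": "move_arm", "body": {
  "rows": [-0.48,0,0.5,-0.04,10,-0.48,0,0.5,-0.04,10,-0.47,0,0.5,-0.04,10,-0.47,0,0.51,-0.04,10,-0.47,0,0.51,-0.04,10,-0.47,0.2,0.51,-0.04,10,-0.46,0.23,0.51,-0.04,10,-0.46,0.23,0.51,-0.04,10,-0.46,0.23,0.52,-0.04,10,-0.46,0.23,0.52,-0.04,10]
}}

```text
t: 26.53
ee_pos: [585.6, 52.3, 252.8]
eef_rot: [[0.498, -0.001, 0.867], [-0.867, -0.0, 0.498], [-0.001, -1.0, -0.001]]
wrist_force: [0.2, -0.2, -1.9]
finger_gap: 25.7
```

```bash
python3 - <<'E'
from h import *
state();s=shot("side","s11")
for row in(206,210): print(row,s[row,292:326,0].tolist())
print([s[210:234,309,i].tolist() for i in(0,1)])
for v,z in((217,89),(217.5,89),(218,89)): print(v,onz("side",(308.7,v),z)[1]-20.5)
E
```

```text
t 26.53 tcp [585.6  52.3 252.8] jawyaw 29.8 F [ 0.2 -0.2 -1.9] gap 25.7 tilt 0.08 q [ -6.   9. 101.  -0.  71. -36.]
206 [144, 144, 146, 143, 149, 149, 147, 129, 129, 148, 152, 162, 164, 166, 169, 169, 173, 165, 166, 162, 159, 158, 154, 146, 140, 126, 106, 94, 84, 87, 87, 88, 90, 92]
210 [146, 152, 153, 151, 151, 149, 148, 130, 132, 145, 153, 155, 161, 168, 172, 167, 169, 168, 166, 164, 162, 158, 150, 146, 135, 124, 106, 92, 87, 87, 89, 88, 90, 91]
[[168, 169, 169, 168, 169, 168, 155, 121, 130, 189, 220, 210, 174, 166, 168, 170, 167, 173, 161, 93, 72, 79, 76, 74], [168, 167, 167, 167, 168, 167, 153, 106, 121, 191, 223, 211, 175, 167, 170, 145, 46, 33, 44, 67, 75, 77, 73, 74]]
217 46.66234160484851
217.5 48.427274293862524
218 50.185631271374746
```

{"method": "move_arm", "body": {
  "rows": [-0.09,0.1,0.05,0,10,0,0.1,0,0,10,0,0.1,0,0,10,0,0.1,0,0,10,0,0.04,0,0,10,0,0.03,0,0,10,0,0.03,0,0,10,0,0.03,0,0,10,0,0.03,0,0,10,0,0,0,0,10]
}}

```text
t: 27.42
ee_pos: [586.0, 54.4, 237.7]
eef_rot: [[0.498, 0.0, 0.867], [-0.867, -0.0, 0.498], [0.0, -1.0, 0.0]]
wrist_force: [-1.2, -0.2, -0.8]
finger_gap: 25.8
```

```bash
python3 - <<'E'
from h import *
state();s=shot("side","s12")
for row in(214,219): print(row,s[row,292:326,0].tolist())
print([s[214:234,309,i].tolist() for i in(0,1)])
E
```

```text
t 27.42 tcp [586.   54.4 237.7] jawyaw 29.8 F [-1.2 -0.2 -0.8] gap 25.8 tilt 0.03 q [ -6.  10. 101.  -0.  69. -36.]
214 [142, 120, 92, 82, 77, 71, 80, 104, 134, 150, 155, 160, 164, 168, 171, 172, 172, 166, 167, 164, 159, 157, 152, 146, 138, 117, 98, 85, 88, 101, 145, 159, 151, 154]
219 [177, 183, 137, 84, 70, 76, 75, 100, 131, 150, 157, 159, 167, 168, 171, 172, 169, 168, 167, 163, 160, 160, 149, 138, 135, 113, 95, 111, 154, 205, 219, 220, 220, 216]
[[166, 167, 168, 166, 170, 168, 165, 170, 168, 170, 171, 171, 170, 174, 160, 92, 71, 79, 72, 78], [168, 167, 168, 165, 168, 168, 163, 169, 169, 171, 174, 148, 47, 32, 44, 66, 73, 78, 73, 74]]
```

{"method": "move_arm", "body": {
  "rows": [-0.02,0.04,-0.04,0,10,-0.01,0.04,-0.02,0,10,0,0,0,0,10,0,0,0,-0.5,10,0,0,0,-0.5,10,0,0,0,-0.5,10,0,0,0,0,10,0,0,0,0.5,10,0,0,0,0.5,10,0,0,0,0.5,10]
}}

```text
t: 28.3
ee_pos: [585.4, 54.3, 237.3]
eef_rot: [[0.495, 0.006, 0.869], [-0.869, -0.0, 0.495], [0.004, -1.0, 0.005]]
wrist_force: [3.0, 0.6, 5.3]
finger_gap: 26.1
```

{"method": "move_arm", "body": {
  "rows": [0,0.02,0,0.5,10,0,0,0,0.5,10,0,0,0,0.5,10,0,0,0,0.5,10,0,0,0,0.5,10,0,0,0,0.5,10,0,0,0,0.5,10,0,0,0,0,10,0,0,0,0,10,0,0,0,0,10]
}}

```text
t: 29.13
ee_pos: [585.9, 54.0, 237.0]
eef_rot: [[0.154, 0.008, 0.988], [-0.988, -0.001, 0.154], [0.002, -1.0, 0.007]]
wrist_force: [2.0, 0.0, 5.9]
finger_gap: 25.8
```

```bash
python3 - <<'E'
from h import *
state();s=shot("side","s13")
for row in(219,): print(row,s[row,292:326,0].tolist())
print([s[214:234,309,i].tolist() for i in(0,1)])
E
```

```text
t 29.13 tcp [585.9  54.  237. ] jawyaw 8.9 F [2.  0.  5.9] gap 25.8 tilt 0.44 q [ -6.  10. 102.  -0.  68. -15.]
219 [176, 182, 134, 77, 69, 75, 79, 111, 141, 155, 159, 166, 166, 170, 171, 172, 172, 168, 162, 155, 156, 154, 146, 133, 123, 111, 97, 106, 155, 204, 216, 217, 217, 216]
[[167, 170, 171, 167, 166, 168, 169, 169, 168, 166, 151, 166, 169, 172, 159, 93, 74, 76, 77, 76], [166, 170, 171, 168, 167, 167, 168, 166, 169, 167, 149, 143, 50, 30, 42, 66, 76, 76, 74, 75]]
```

{"method": "move_arm", "body": {
  "rows": [0.03,0,-0.03,0,10,0.02,0.02,-0.02,0,10,0,0,0,0.4,10,0,0,0,0.4,10,0,0,0,0.4,10,0,0,0,0.4,10,0,0,0,0.4,10,0,0,0,0.4,10,0,0,0,0,10,0,0,0,0,10]
}}

```text
t: 30.02
ee_pos: [583.9, 51.9, 234.8]
eef_rot: [[-0.096, 0.005, 0.995], [-0.995, -0.002, -0.096], [0.002, -1.0, 0.005]]
wrist_force: [3.5, -4.0, 1.0]
finger_gap: 25.7
```

```bash
python3 - <<'E'
from h import *
state();s=shot("side","s14")
for row in(219,): print(row,s[row,292:326,0].tolist())
print([s[214:234,309,i].tolist() for i in(0,1)])
crop(s,283,176,55,60,10,"c14")
E
```

```text
t 30.02 tcp [583.9  51.9 234.8] jawyaw -5.5 F [ 3.5 -4.   1. ] gap 25.7 tilt 0.31 q [ -6.  10. 102.  -0.  68.  -0.]
219 [177, 179, 132, 81, 67, 70, 70, 96, 125, 142, 148, 157, 163, 166, 170, 170, 174, 169, 163, 167, 163, 158, 153, 144, 135, 135, 119, 119, 154, 201, 218, 217, 218, 219]
[[170, 169, 169, 170, 170, 169, 167, 168, 168, 152, 127, 166, 169, 171, 160, 90, 77, 75, 73, 74], [169, 168, 166, 170, 169, 169, 167, 165, 166, 153, 128, 142, 48, 32, 44, 63, 77, 75, 71, 73]]
```

View pics/c14.png

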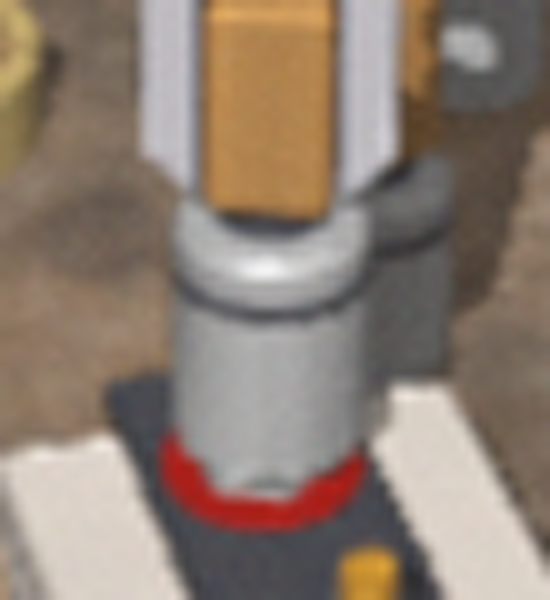

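The barrel has come down about 2 mm over the nut (z 234.8) and is starting to engage. I'll follow the side force, press, and wiggle slightly.

{"method": "move_arm", "body": {
  "rows": [0.02,0,0.02,0,10,0,0.03,0,0,10,0,0.03,0,0.2,10,0,0.03,0,0.2,10,0,0.03,0,0,10,0,0,0,-0.3,10,0,0,0,-0.3,10,0,0,0,-0.3,10,0,0,0,0,10,0,0,0,0,10]
}}

```text
t: 30.9
ee_pos: [584.5, 51.6, 234.2]
eef_rot: [[-0.044, 0.004, 0.999], [-0.999, -0.002, -0.044], [0.001, -1.0, 0.004]]
wrist_force: [-1.4, -1.7, 18.0]
finger_gap: 26.2
```

```bash
python3 - <<'E'
from h import *
state()
print(np.round(r.get_obs()["ft_torque"],2))
E
```

```text
t 30.90 tcp [584.5  51.6 234.2] jawyaw -2.5 F [-1.4 -1.7 18. ] gap 26.2 tilt 0.25 q [ -6.  10. 102.  -0.  68.  -3.]
[-0.86  0.46 -0.02]
```

{"method": "move_arm", "body": {
  "rows": [0.01,0,0,0,10,0.01,0,0,0,10,0.01,0,0,0,10,0.01,0,0,0,10,0,0,0,-0.3,10,0,0,0,-0.3,10,0,0,0,-0.3,10,0,0,0,-0.3,10,0,0,0,0,10,0,0,0,0,10]
}}

```text
t: 31.73
ee_pos: [584.2, 50.7, 233.7]
eef_rot: [[0.082, 0.003, 0.997], [-0.997, -0.001, 0.082], [0.001, -1.0, 0.003]]
wrist_force: [-1.4, -1.1, 16.9]
finger_gap: 25.8
```

```bash
python3 - <<'E'
from h import *
state()
print(np.round(r.get_obs()["ft_torque"],2))
E
```

```text
t 31.73 tcp [584.2  50.7 233.7] jawyaw 4.7 F [-1.4 -1.1 16.9] gap 25.8 tilt 0.20 q [ -6.  10. 102.  -0.  68. -11.]
[-0.57  0.35  0.06]
```

{"method": "move_arm", "body": {
  "rows": [0.01,0,0,0,10,0.01,0.01,0,0,10,0.01,0,0,0,10,0.01,0.01,0,0,10,0.01,0,0,0,10,0,0,0,0.3,10,0,0,0,0.3,10,0,0,0,0.3,10,0,0,0,0,10,0,0,0,0,10]
}}

```text
t: 32.57
ee_pos: [584.7, 49.4, 230.8]
eef_rot: [[-0.012, 0.006, 1.0], [-1.0, 0.0, -0.012], [-0.0, -1.0, 0.006]]
wrist_force: [6.3, -0.9, 3.7]
finger_gap: 25.5
```

```bash
python3 - <<'E'
from h import *
state()
print(np.round(r.get_obs()["ft_torque"],2))
E
```

```text
t 32.57 tcp [584.7  49.4 230.8] jawyaw -0.7 F [ 6.3 -0.9  3.7] gap 25.5 tilt 0.34 q [ -6.  10. 102.   0.  68.  -6.]
[-0.16 -1.51  0.14]
```

It went further down, to z 230.8 (bottom 68 mm). I'll ease toward +x and press on.

{"method": "move_arm", "body": {
  "rows": [0,0.02,0.02,0,10,0,0.03,0,0,10,0,0.03,0,0,10,0,0.03,0,0,10,0,0.03,0,0,10,0,0.03,0,0,10,0,0.03,0,0,10,0,0,0,0,10,0,0,0,0,10,0,0,0,0,10]
}}

```text
t: 33.4
ee_pos: [585.4, 49.5, 228.9]
eef_rot: [[-0.012, 0.004, 1.0], [-1.0, -0.0, -0.012], [-0.0, -1.0, 0.004]]
wrist_force: [-5.2, 0.5, 23.9]
finger_gap: 25.8
```

```bash
python3 - <<'E'
from h import *
state()
print(np.round(r.get_obs()["ft_torque"],2))
E
```

```text
t 33.40 tcp [585.4  49.5 228.9] jawyaw -0.7 F [-5.2  0.5 23.9] gap 25.8 tilt 0.23 q [ -6.  10. 102.   0.  68.  -6.]
[-0.15  1.19  0.14]
```

{"method": "move_arm", "body": {
  "rows": [0,0,-0.015,0,10,0,0,0,0.25,10,0,0,0,0.25,10,0,0,0,-0.25,10,0,0,0,-0.25,10,0,0.02,0,-0.25,10,0,0,0,-0.25,10,0,0.02,0,0.25,10,0,0,0,0.25,10,0,0,0,0,10]
}}

```text
t: 34.23
ee_pos: [585.1, 49.5, 226.9]
eef_rot: [[-0.011, 0.005, 1.0], [-1.0, -0.0, -0.011], [0.0, -1.0, 0.005]]
wrist_force: [-2.3, -0.3, 19.8]
finger_gap: 25.4
```

```bash
python3 - <<'E'
from h import *
state()
print(np.round(r.get_obs()["ft_torque"],2))
s=shot("side","s15");crop(s,283,166,55,70,8,"c15")
E
```

```text
t 34.23 tcp [585.1  49.5 226.9] jawyaw -0.6 F [-2.3 -0.3 19.8] gap 25.4 tilt 0.30 q [ -6.  10. 102.   0.  67.  -6.]
[-0.11  0.45  0.51]
```

View pics/c15.png

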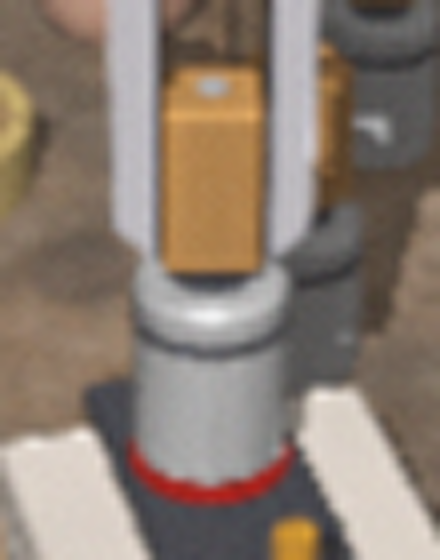

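The crop shows the barrel nearly on the red washer, with only a thin even rim visible below (rows 455–500). I'll keep pressing and wiggling.

{"method": "move_arm", "body": {
  "rows": [0,0.02,-0.005,0,10,0,0.02,0,0.25,10,0,0,0,0.25,10,0,0.02,0,-0.25,10,0,0,0,-0.25,10,0,0.02,0,-0.25,10,0,0,0,-0.25,10,0,0.02,0,0.25,10,0,0,0,0.25,10,0,0,0,0,10]
}}

```text
t: 35.12
ee_pos: [585.2, 49.7, 224.9]
eef_rot: [[-0.011, 0.005, 1.0], [-1.0, 0.0, -0.011], [-0.0, -1.0, 0.005]]
wrist_force: [-3.9, 0.8, 24.2]
finger_gap: 25.7
```

```bash
python3 - <<'E'
from h import *
state()
print(np.round(r.get_obs()["ft_torque"],2))
E
```

```text
t 35.12 tcp [585.2  49.7 224.9] jawyaw -0.6 F [-3.9  0.8 24.2] gap 25.7 tilt 0.31 q [ -6.  10. 102.   0.  67.  -6.]
[0.13 0.93 0.6 ]
```

{"method": "move_arm", "body": {
  "rows": [0,0.01,-0.01,0,10,0,0.01,0,0.25,10,0,0,0,0.25,10,0,0.01,0,-0.25,10,0,0,0,-0.25,10,0,0,0,-0.25,10,0,0,0,-0.25,10,0,0,0,0.25,10,0,0,0,0.25,10,0,0,0,0,10]
}}

```text
t: 35.95
ee_pos: [585.1, 49.7, 224.3]
eef_rot: [[-0.01, 0.006, 1.0], [-1.0, -0.0, -0.01], [0.0, -1.0, 0.006]]
wrist_force: [-3.3, 0.7, 24.5]
finger_gap: 26.2
```

```bash
python3 - <<'E'
from h import *
p,y=state()
print(np.round(r.get_obs()["ft_torque"],2))
s=shot("side","s16");t0=cv2.imread("pics/s12.png")[:,:,::-1]
print([s[214:234,309,i].tolist() for i in(0,1)])
# handle top-front pip/edges: socket height change since s12 (rested on nut top, tcp z 237.7)
for n in("s12","s15","s16"):
    im=cv2.imread(f"pics/{n}.png")[:,:,::-1]
    hsv=cv2.cvtColor(np.ascontiguousarray(im),cv2.COLOR_RGB2HSV)[150:222,300:318]
    m=cv2.inRange(hsv,(8,90,90),(24,255,255));rows=np.where((m>0).sum(1)>6)[0]+150
    print(n,"handle rows",rows.min(),rows.max(), "groove col308:",im[190:226,308,1].tolist())
k=cv2.resize(s[166:236,283:338],None,fx=8,fy=8,interpolation=2);cv2.imwrite("pics/c16.png",k[:,:,::-1])
for z in(172.9,170,168): print(z,proj("side",(p[0],p[1],z)))
E
```

```text
t 35.95 tcp [585.1  49.7 224.3] jawyaw -0.6 F [-3.3  0.7 24.5] gap 26.2 tilt 0.35 q [ -6.  10. 102.   0.  67.  -6.]
[0.02 0.86 0.73]
[[173, 171, 171, 169, 171, 167, 163, 160, 165, 169, 172, 167, 165, 161, 160, 94, 74, 75, 78, 77], [172, 169, 169, 171, 171, 168, 162, 161, 163, 169, 172, 170, 158, 98, 48, 66, 74, 75, 80, 75]]
s12 handle rows 171 196 groove col308: [126, 121, 122, 123, 120, 123, 120, 103, 68, 110, 173, 198, 226, 201, 172, 162, 128, 102, 150, 171, 169, 168, 169, 171, 170, 170, 166, 169, 168, 167, 168, 168, 169, 172, 169, 134]
s15 handle rows 174 199 groove col308: [129, 131, 132, 132, 130, 130, 127, 130, 134, 122, 70, 72, 118, 175, 204, 239, 207, 174, 162, 121, 99, 151, 171, 174, 172, 174, 172, 172, 171, 171, 170, 170, 169, 170, 176, 168]
s16 handle rows 175 200 groove col308: [129, 128, 130, 132, 128, 132, 131, 128, 129, 134, 121, 66, 73, 118, 174, 199, 235, 196, 173, 158, 109, 100, 157, 173, 173, 169, 171, 173, 172, 170, 168, 170, 173, 170, 174, 171]
172.9 [308.86 177.54]
170 [308.85 178.8 ]
168 [308.85 179.68]
```

View pics/c16.png

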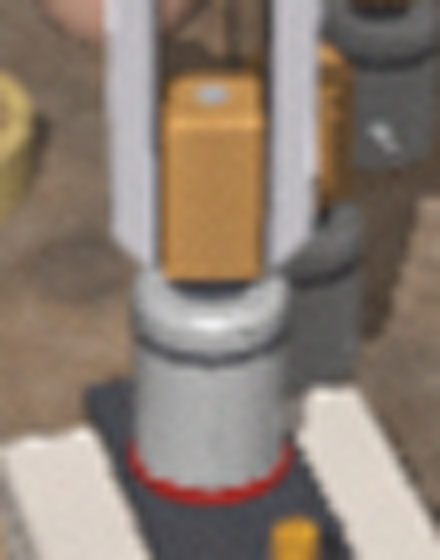

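The crop shows an even, thin red rim round the barrel, so it is centred and seated or nearly so. That was my 12th and last view. As a numeric check I'll press 1.5 mm more and see whether the barrel still moves.

{"method": "move_arm", "body": {
  "rows": [0,0.01,-0.01,0.25,10,0,0.01,0,0.25,10,0,0.01,0,-0.25,10,0,0.01,0,-0.25,10,0,0.01,0,-0.25,10,0,0.01,0,-0.25,10,0,0.01,0,0.25,10,0,0,0,0.25,10,0,0,0,0,10,0,0,0,0,10]
}}

```text
t: 36.83
ee_pos: [585.2, 49.7, 223.6]
eef_rot: [[-0.01, 0.007, 1.0], [-1.0, -0.0, -0.01], [0.0, -1.0, 0.007]]
wrist_force: [-5.3, 1.6, 31.0]
finger_gap: 26.3
```

```bash
cat > chk.py <<'E'
from h import *
import sys
n=sys.argv[1];p,y=state();print(np.round(r.get_obs()["ft_torque"],2))
s=shot("side",n)
def prof(f):  # red rim: sub-pixel vertical extent at each column near the front
    im=cv2.imread(f"pics/{f}.png")[:,:,::-1].astype(float);red=np.clip((im[:,:,0]-im[:,:,1])/130,0,1)
    return red[218:233,304:314].sum(0)
def patch(f,a,b,c,d): return cv2.imread(f"pics/{f}.png",0)[a:b,c:d].astype(np.float32)
for f in sys.argv[2:]:
    w=cv2.createHanningWindow((16,20),cv2.CV_32F)
    print(f,"barrel shift",cv2.phaseCorrelate(patch(f,200,220,301,317),patch(n,200,220,301,317),w)[0],"rim px",prof(f).mean().round(2),"->",prof(n).mean().round(2))
E
python3 chk.py s17 s15 s16
```

```text
t 36.83 tcp [585.2  49.7 223.6] jawyaw -0.6 F [-5.3  1.6 31. ] gap 26.3 tilt 0.39 q [ -6.  10. 102.   0.  67.  -6.]
[0.03 1.41 0.68]
s15 barrel shift (-0.01971608408608283, 0.5633377800005679) rim px 2.6 -> 1.78
s16 barrel shift (0.018430097628931996, -0.22074774008020093) rim px 1.85 -> 1.78
```

{"method": "move_arm", "body": {
  "rows": [0,-0.02,0,0,10,0,-0.02,0,0,10,0,0,0,0,10,0,0,0,0,10,0,0,0,0,10,0,0,0,0,10,0,0,0,0,10,0,0,0,0,10,0,0,0,0,10,0,0,0,0,10]
}}

```text
t: 37.72
ee_pos: [585.0, 49.7, 223.6]
eef_rot: [[-0.01, 0.007, 1.0], [-1.0, -0.0, -0.01], [0.0, -1.0, 0.007]]
wrist_force: [-2.8, 1.3, 25.3]
finger_gap: 26.2
```

```bash
python3 chk.py s18 s17 s16; python3 - <<'E'
from h import *
# expected rim for a seated, centred socket incl. 3 mm washer side face; 1.2 mm and 8 mm high for comparison
P=lambda y,z:proj("side",(585.2,y,z))[1]
for h in(0,1.2,3,8): print(h,"rim px %.2f"%(P(49.7+22,59)-P(49.7+20.5,62+h)))
E
```

```text
t 37.72 tcp [585.   49.7 223.6] jawyaw -0.6 F [-2.8  1.3 25.3] gap 26.2 tilt 0.40 q [ -6.  10. 102.   0.  67.  -6.]
[-0.01  0.86  0.71]
s17 barrel shift (0.0006168109204320871, -0.33763015914437133) rim px 1.78 -> 1.81
s16 barrel shift (-0.08640773454300543, -0.35457724390766465) rim px 1.85 -> 1.81
0 rim px 1.57
1.2 rim px 2.03
3 rim px 2.71
8 rim px 4.62
```

```bash
python3 -c "
from h import *
print(r.sign_off())"
```

```text
the job is handed in; nothing more can be done
None
```

The socket that started farthest from the clamp went down over the nut on the red washer, and I handed the job in at 37.7 s still gripping it there. No verdict was reported.

I tried the nearest socket first, then the middle one. Both stopped on top of the nut, about 13 mm above the washer, and I put each back upright at its starting spot.

**Last checks on the fitting socket:**
- **Seating:** the red rim visible below the barrel was 1.81 px. That compares with 1.57 px calculated for fully seated and 4.6 px for 8 mm up, so it is about 0.6 mm (roughly ±0.6 mm) above the washer. Pressing with 31 N hardly moved it further.
- **Pose and grip:** the tool tilt is 0.4°, the finger gap is 26.2 mm on the handle, and the downward push is about 25 N.
- **Other sockets:** both were seen upright after I released them, but I did not check them again just before handing in.
- **Cup, tape roll and rib:** the arm was never commanded near them, but I did not measure their positions at the end.

**What disagreed:**
- **Gripper height:** taken alone it puts the socket's underside 1.3 mm below the washer, so the handle slipped about 1–2 mm in the fingers while pressing.
- **Test of the two rejected sockets:** my first estimate of the nut's centre was off by about 3 mm, because I mistook the washer's side face for its top edge. Those two sockets were tried off-centre, so "they do not fit" rests mainly on the third one seating.

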